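# Put the measuring cup away and push the drawer home

### The arm

A 7-joint arm with a two-finger parallel gripper is mounted at the origin on the work surface. World frame = base frame: x ahead of the robot, y to its left, z up, the work surface at z = 0. Lengths are in m, angles in rad, forces in N, time in s.
With the tool pointing down it reaches from about 0.425 to 0.875 m from the base axis. Payload 4.7 kg.
Tool frame: the origin (TCP) lies midway between the tips of the shut fingers; the grasp point (between the pads) lies 19 mm behind it (r.grasp_offset is the distance from the TCP to the grasp point, in m); z points along the fingers, y is the line along which they close (so a half turn about z gives the same grasp; the last joint's range is limited). The gripper opens to 85 mm and grips with 20 to 120 N. Pads are 22 mm wide; open, the fingers measure 114 mm over their backs; the gripper's body (76 mm by 85 mm) begins 54 mm behind the grasp point. The pads swing forward as they close: fully open they stand 13 mm farther back than shut.
Start: joints at [0.014, 0.321, -0.07, 1.45, 0.023, 1.371, -0.057], TCP at [0.65, -0, 0.231] pointing down, gripper open.
Joint ranges: [-2.86, 2.86], [-0.3, 2.09], [-1.38, 1.24], [0.06, 2.45], [-1.56, 4.7], [0.09, 2.05], [-2.69, 2.69]. Speed limits (rad/s): [2.57, 2.57, 3.14, 3.14, 3.14, 3.14, 3.14].

### API

Orientations are given as a unit quaternion [w, x, y, z].
In Python, from workcell import state, vision, r gives the robot as it stands.
- The arm moves only by the tool servo_tool, never from a script. Its arguments are lists of equal length, an entry for each row: "hand": the opening, from 0 (shut) to 1 (fully open); "delta_pos": the shift along the tool's x, y, z scaled (see below), a list of three; "delta_rot": the turn, a rotation vector about the tool's x, y, z scaled (see below), a list of three. In form: {"hand": [hand, ...], "delta_pos": [[x, y, z], ...], "delta_rot": [[wx, wy, wz], ...]}. A call has 1 to 12 rows; each row shifts and turns the commanded pose from where the row before left it, along the tool's axes as they then stand; what a row does not reach is not made up. The controller multiplies each number of a shift by 6 cm and each number of a turn by 0.1 rad. A row lasts 1/8 s, in which the tool goes at most 62.5 mm and 10.7 degrees, less where a joint would pass 70% of its speed; a pose out of reach is approached as far as the arm can. A call with a number of a shift or a turn outside -1 to 1 is refused whole. A call with a gripper value outside its range is refused whole. The fingers move at their own pace and stop on an object; the grip force is fixed at half the most. Time passes only in rows, so rows that do not move let the fingers close. It gives the time, the measured TCP pose, the force, the opening and the grip force at its end, in the units of the state.
- state(): the state, without advancing time (a new reading comes with each control period).
- vision.capture(name): name is "scene" or "side" or "wrist"; returns a dict with "pixels" (480x640x3 uint8, blue, green, red), "depth" (480x640 float32, m along the optical axis (not along the pixel's ray), 0 where there is no reading), "camera_matrix" (3x3 intrinsics, pixels), "D" ([k1, k2, p1, p2, k3] as OpenCV has them; the pictures are not rectified), "extrinsics" (4x4, takes a point from camera to world coordinates). Camera axes: x right, y up, looking along -z (the intrinsics and any distortion apply to the point x, -y, -z); pixel columns grow to the right and rows downward; lengths in m; the calibration is good to about 2 mm. A picture is of the moment at which its call begins.
- r.finish_job(): hands the job in; it is judged then, once.
The state is a dict: "clock": time; "joint_pos": joint angles; "joint_vel": joint speeds; "joint_efforts": joint torques, N m; "tcp_pos": TCP position; "eef_rot": TCP orientation; "force": force on the tool from outside, world axes, zero at the start; "moment": the same for the moment, N m; "grip_width": finger opening in m; "gripper_force": force on a finger pad.
Only numpy, scipy, OpenCV 4.12 (cv2) and the standard library are available. Lean on these libraries where they do the work, as an engineer would, in place of code of your own. Each camera call takes 0.05 s, during which the arm holds its last target. There are 200 camera calls.

### The job

Put the steel measuring cup away in the open top drawer of the acrylic cabinet: set it down gently, standing upright on the drawer's floor, rather than letting it drop. Then push the drawer fully home, past its catch until it seats, without slamming it. Leave the tumbler and the spatula where they are on the cork trivet and keep the cabinet's sliding door shut.

Things in the scene. Friction and masses are not known exactly. Their poses are not given: they have to be found in the camera images.
- cup_centre (a point): Stainless measuring cup, loose, ~75 g, upright on the 10 mm thick cork trivet. Open round bowl, outer diameter 52 mm at the foot, 57 mm at the rim, 34 mm high, wall 2.4 mm. Flat handle 13 mm wide, 3 mm thick, straight out along this point's +x, underside 30 mm above the foot, end 98 mm from the bowl's axis. Point: on the bowl's axis, 17 mm above the foot; z up.
- drawer_floor (a point): Middle of the top drawer's inner floor (moves with it). +x points into the cabinet (closing), y along the front, z up. Tray inside: 196 mm in x, 254 mm in y; walls 41 mm high, 4 mm thick. White front panel 280 mm wide: outer face at x = -110 mm, upper edge 47 mm above the floor. With the drawer open by q, the tray is open to the sky only from x = -98 mm to q - 102 mm.
- drawer_handle (a point): Middle of the steel bar handle on the drawer's front, 10 mm in diameter, 90 mm long along this point's y, its axis 24 mm in front of the panel's outer face and 22 mm above the drawer's floor. x points into the cabinet. The drawer may be pushed by the handle or the panel.
- drawer (a joint): Opening of the drawer, m: 0 = fully home at its stop, positive = pulled out towards the robot, at most 0.170; starts wide open. Runner friction 1 to 2 N. A spring ball catch acts over the last 12 mm: the push rises to 5 to 9 N to pass the ball; below about 5 mm the catch draws the drawer home and holds it. Not pushed past it, the drawer stays some 10 mm open.
- cabinet: Clear acrylic cabinet, fixed, 284 mm wide (y), 220 mm deep (x), 150 mm high. Origin: on the counter at the middle of the carcass' front edge; x from front to back. The drawer is at the top, under a 5 mm panel; its floor is 97 mm above the counter. Below it two white ramekins stand behind a sliding door.
- door (a joint): Clear sliding front door, 142 mm wide, of the compartment below the drawer, m: 0 = shut, positive = slid open to the left. It starts shut.
- tumbler: Green glass tumbler, loose, upright on the trivet, 66 mm in diameter at the rim, 58 mm at the foot, 88 mm high. Origin: centre of its foot. It stands at least 150 mm from the cup's axis, to one side.
- spatula: Teal silicone spatula, loose, flat on the trivet's far part, 250 mm long along its x, head 50 mm wide, up to 11 mm high. Origin: on its underside, about mid-length.
There are look-alikes about, which are no part of the job. What is meant by the tumbler is not yellow, and is the smaller of those in its own colour.

How it is judged:
By the outcome, as a careful person would: the job done as asked, in the order asked, and still so for the second after the job is handed in, with the robot touching nothing.
It also fails if it takes over 64 s, if anything falls off the work surface, if the arm or the gripper's body presses on something with over 40 N, if the wrist force passes 120 N, or if a joint passes its speed limit or range.

## Working session

There is one attempt and no reset: what is moved stays moved. The work goes in short steps, Python scripts to look and compute and a tool call to move; the robot and the scene stay as the last step left them, time stands still between calls to the robot, and variables do not carry over. Pictures are saved under pics/ and viewed, at most 10 in all, crops included, and the job is handed in when it is done.

Besides the shell and the picture viewer there is one more tool, called after "Call:" by a JSON object that holds its "fn" and its "kwargs", one argument or row to a line. servo_tool: Moves the arm, as the interface text tells. Its arguments: {"type":"object","properties":{"hand":{"type":"array","items":{"type":"number"}},"delta_pos":{"type":"array","items":{"type":"array","items":{"type":"number","minimum":-1,"maximum":1}}},"delta_rot":{"type":"array","items":{"type":"array","items":{"type":"number","minimum":-1,"maximum":1}}}},"required":["hand","delta_pos","delta_rot"]}

```bash
mkdir -p pics; cat > h.py <<'E'
import numpy as np, cv2
from workcell import state, vision, r
def cap(n, save=None):
    c=vision.capture(n)
    if save: cv2.imwrite('pics/%s.png'%save,c['pixels'])
    return c
def ray(c,uv):
    u=cv2.undistortPoints(np.array(uv,float).reshape(-1,1,2),np.array(c['camera_matrix']),np.array(c['D'])).reshape(-1,2)
    E=np.array(c['extrinsics']); d=np.c_[u[:,0],-u[:,1],-np.ones(len(u))]@E[:3,:3].T
    return E[:3,3],d
def onz(c,uv,z):
    o,d=ray(c,uv); return o+d*((z-o[2])/d[:,2])[:,None]
def dep(c,uv):
    o,d=ray(c,uv); uv=np.array(uv,int).reshape(-1,2); return o+d*c['depth'][uv[:,1],uv[:,0]][:,None]
E
python3 - <<'E'
from h import *
for n in('scene','side','wrist'):
    c=cap(n,n); np.savez('%s.npz'%n,**c)
s=state();print(s['clock'],s['tcp_pos'],s['eef_rot'],s['grip_width'])
E
```

```text
0.15 [ 6.49602949e-01 -1.75070824e-05  2.30483947e-01] [-4.93853579e-04  7.07086888e-01  7.07126303e-01 -5.28680066e-04] 0.08551821663343356
```

View pics/scene.png

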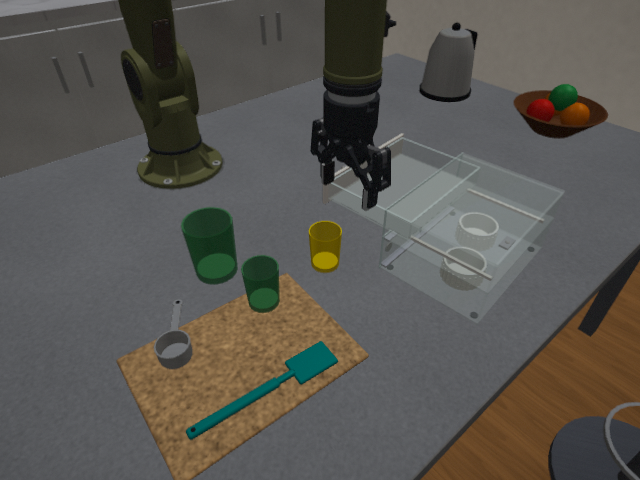

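View pics/wrist.png

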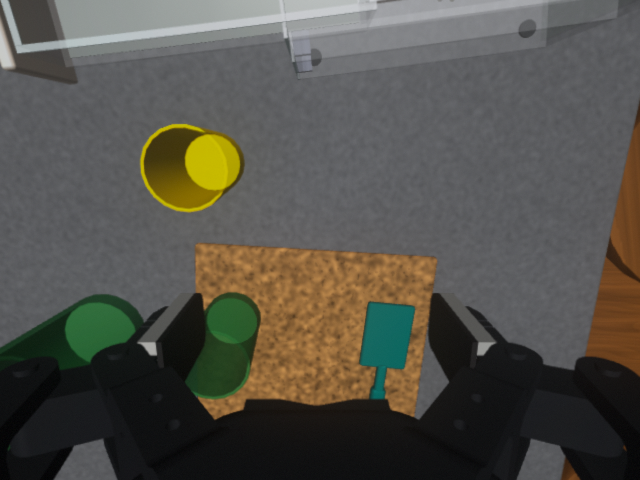

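View pics/side.png

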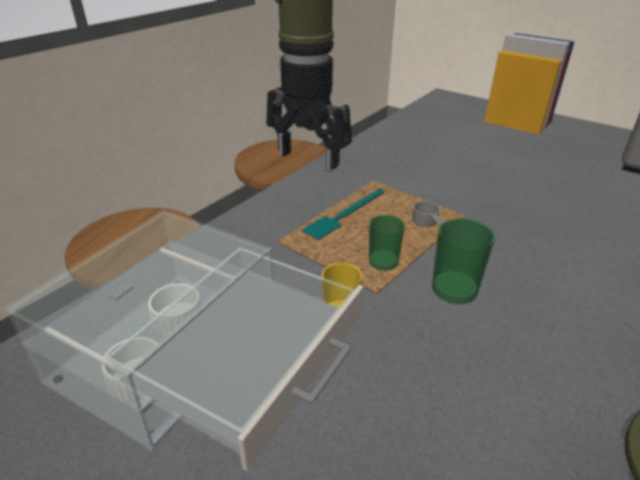

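The scene view shows the cup's bowl at (173,350) with its handle tip at (178,302). The small green tumbler is at (262,285) and the yellow one at (325,245). The side view shows the drawer panel's top edge running (243,435)-(362,288) and the cabinet's front edge at (135,375)-(268,252).

```bash
python3 - <<'E'
from h import *
np.set_printoptions(precision=4,suppress=True)
sc=dict(np.load('scene.npz'));si=dict(np.load('side.npz'));w=dict(np.load('wrist.npz'))
hs=cv2.cvtColor(sc['pixels'],cv2.COLOR_BGR2HSV)
m=((hs[...,1]<70)).astype(np.uint8); m[:, :140]=0; m[:,205:]=0; m[:325]=0; m[380:]=0
n,l,st,ce=cv2.connectedComponentsWithStats(m)
for i in range(1,n):
    if st[i,4]>100: print(st[i],ce[i])
print('cup rim sc',onz(sc,[(173,344)],.044),'handle end',onz(sc,[(178,301)],.0415))
print('cup rim si',onz(si,[(426,208)],.044),'handle end',onz(si,[(444,221)],.0415))
for n_,c,p in(('si panel top',si,[(243,435),(362,288)]),('sc panel top',sc,[(323,180),(403,136)])): print(n_,onz(c,p,.144))
print('cab front top',onz(si,[(135,375),(268,252)],.15), onz(sc,[(387,218),(478,178)],.15))
print('tumbler rim',onz(sc,[(261,268)],.098),onz(si,[(386,226)],.098))
print('big green rim',onz(sc,[(209,222)],.13),'yellow',onz(sc,[(325,232)],.08))
print('trivet',onz(sc,[(119,362),(290,278),(366,353),(185,480)],.01))
print('spat',onz(sc,[(192,432),(310,362)],.015))
a=cv2.resize(sc['pixels'][270:400,110:270],(800,600)[:1]*1+(650,),interpolation=cv2.INTER_CUBIC)[:600]
b=cv2.resize(si['pixels'][260:480,220:380],None,fx=2.5,fy=2.5,interpolation=cv2.INTER_CUBIC)
a=cv2.resize(a,(400,300)); o=np.zeros((550,800,3),np.uint8);o[:300,:400]=a;o[:550,400:]=b
cv2.imwrite('pics/z.png',o)
E
```

```text
[ 140  325   52   44 1651] [167.6002 343.7674]
cup rim sc [[ 0.5675 -0.2987  0.044 ]] handle end [[ 0.4856 -0.2485  0.0415]]
cup rim si [[ 0.5621 -0.2959  0.044 ]] handle end [[ 0.5107 -0.2757  0.0415]]
si panel top [[0.4437 0.3743 0.144 ]
 [0.4707 0.1077 0.144 ]]
sc panel top [[0.4761 0.1008 0.144 ]
 [0.456  0.3678 0.144 ]]
cab front top [[0.5913 0.3939 0.15  ]
 [0.6265 0.1287 0.15  ]] [[0.6537 0.0994 0.15  ]
 [0.6832 0.3359 0.15  ]]
tumbler rim [[ 0.5643 -0.119   0.098 ]] [[ 0.5566 -0.1112  0.098 ]]
big green rim [[ 0.4298 -0.1377  0.13  ]] yellow [[0.546  0.0454 0.08  ]]
trivet [[ 0.5143 -0.3747  0.01  ]
 [ 0.5446 -0.0452  0.01  ]
 [ 0.7688 -0.0575  0.01  ]
 [ 0.7523 -0.3814  0.01  ]]
spat [[ 0.7024 -0.3435  0.015 ]
 [ 0.7235 -0.1419  0.015 ]]
```

View pics/z.png

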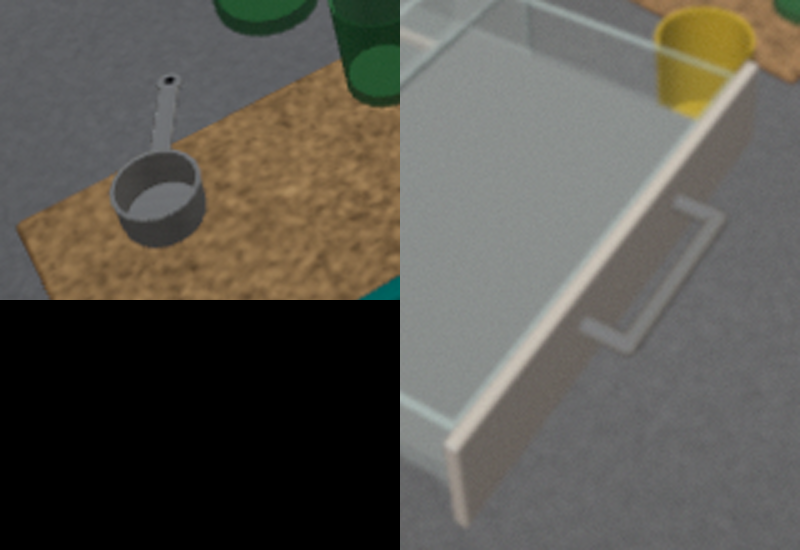

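Call:
{"fn": "servo_tool", "kwargs": {
  "hand": [1, 1, 1, 1, 1, 1, 1, 1, 1, 1, 1, 1],
  "delta_pos": [
    [-0.3, -0.1, 0],
    [-0.6, -0.17, 0],
    [-0.7, -0.2, 0],
    [-0.7, -0.2, 0],
    [-0.7, -0.2, 0.1],
    [-0.7, -0.2, 0.1],
    [-0.7, -0.17, 0.2],
    [-0.58, -0.14, 0.1],
    [0, 0, 0],
    [0, 0, 0],
    [0, 0, 0],
    [0, 0, 0]
  ],
  "delta_rot": [
    [0, 0, 0],
    [0, 0, 0],
    [0, 0, 0],
    [0, 0, 0],
    [0, 0, 0],
    [0, 0, 0],
    [0, 0, 0],
    [0, 0, 0],
    [0, 0, -1],
    [0, 0, -1],
    [0, 0, -1],
    [0, 0, -1]
  ]
}}

```text
clock: 1.65
tcp_pos: [0.5659, -0.3004, 0.2013]
eef_rot: [-0.0, 0.552, 0.834, -0.0]
force: [0.1, 0.7, 0.1]
grip_width: 0.0852
gripper_force: 0.0
```

Call:
{"fn": "servo_tool", "kwargs": {
  "hand": [1, 1, 1, 1, 1, 1, 1, 1],
  "delta_pos": [
    [0, 0, 0],
    [0, 0, 0],
    [0, 0, 0],
    [0, 0, 0],
    [0, 0, 0],
    [0, 0, 0],
    [0, 0, 0],
    [0, 0, 0]
  ],
  "delta_rot": [
    [0, 0, -1],
    [0, 0, -1],
    [0, 0, -1],
    [0, 0, -1],
    [0, 0, -1],
    [0, 0, -1],
    [0, 0, -0.2],
    [0, 0, 0]
  ]
}}

```text
clock: 2.65
tcp_pos: [0.5666, -0.2996, 0.2013]
eef_rot: [-0.0, 0.273, 0.962, -0.0]
force: [-0.3, 0.6, 0.2]
grip_width: 0.0855
gripper_force: 0.0
```

```bash
python3 - <<'E'
from h import *
c=cap('wrist','w2'); np.savez('w2.npz',**c); s=state();print(s['clock'],s['tcp_pos'],s['eef_rot'])
E
```

```text
2.7 [ 0.56680835 -0.29935915  0.20135587] [ 8.90683872e-07  2.72833761e-01  9.62061186e-01 -1.15944898e-04]
```

View pics/w2.png

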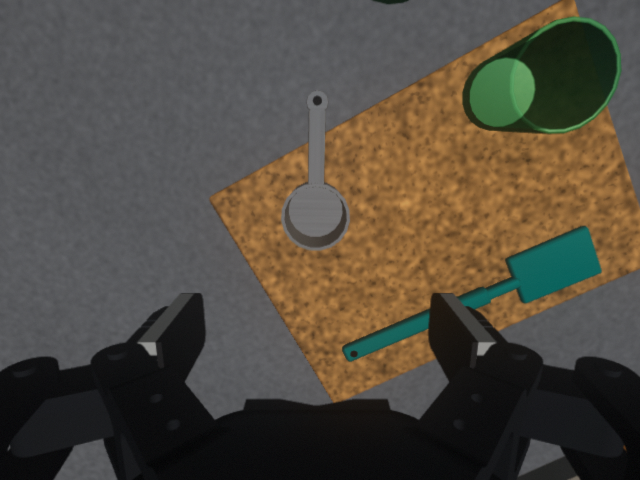

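The wrist view shows the cup's rim circle centred at (316,216), radius about 33 px. The handle runs straight up to its tip at (317,92), so the tool is aligned with it.

```bash
python3 - <<'E'
from h import *
np.set_printoptions(precision=4,suppress=True)
from scipy.spatial.transform import Rotation as R
c=dict(np.load('w2.npz')); s=state()
p=onz(c,[(316,216),(283,216),(349,216),(317,92)],.044); print(p)
Rt=R.from_quat(np.array(s['eef_rot'])[[1,2,3,0]]).as_matrix()
print('tool-frame offset',(p-np.array(s['tcp_pos']))@Rt/.06)
E
```

```text
[[ 0.5645 -0.2982  0.044 ]
 [ 0.5503 -0.3213  0.044 ]
 [ 0.5788 -0.2751  0.044 ]
 [ 0.484  -0.2476  0.044 ]]
tool-frame offset [[ 0.0424 -0.0028  2.6226]
 [ 0.0422 -0.4544  2.6227]
 [ 0.0424  0.4489  2.6225]
 [ 1.6276  0.0097  2.6225]]
```

Call:
{"fn": "servo_tool", "kwargs": {
  "hand": [1, 1, 1, 1, 1, 1, 1, 1, 1],
  "delta_pos": [
    [0.04, 0, 0.3],
    [0, 0, 0.5],
    [0, 0, 0.5],
    [0, 0, 0.5],
    [0, 0, 0.5],
    [0, 0, 0.4],
    [0, 0, 0.25],
    [0, 0, 0.18],
    [0, 0, 0]
  ],
  "delta_rot": [
    [0, 0, 0],
    [0, 0, 0],
    [0, 0, 0],
    [0, 0, 0],
    [0, 0, 0],
    [0, 0, 0],
    [0, 0, 0],
    [0, 0, 0],
    [0, 0, 0]
  ]
}}

```text
clock: 3.82
tcp_pos: [0.5648, -0.2973, 0.0129]
eef_rot: [-0.001, 0.272, 0.962, 0.0]
force: [0.4, 0.0, 0.4]
grip_width: 0.0855
gripper_force: 0.0
```

Call:
{"fn": "servo_tool", "kwargs": {
  "hand": [0.8, 0.7, 0.6, 0.5, 0.4, 0.3, 0.3, 0.3],
  "delta_pos": [
    [0, 0, 0],
    [0, 0, 0],
    [0, 0, 0],
    [0, 0, 0],
    [0, 0, 0],
    [0, 0, 0],
    [0, 0, 0],
    [0, 0, 0]
  ],
  "delta_rot": [
    [0, 0, 0],
    [0, 0, 0],
    [0, 0, 0],
    [0, 0, 0],
    [0, 0, 0],
    [0, 0, 0],
    [0, 0, 0],
    [0, 0, 0]
  ]
}}

```text
clock: 4.82
tcp_pos: [0.5662, -0.2983, 0.0153]
eef_rot: [0.001, 0.272, 0.962, -0.0]
force: [-0.9, 0.1, 5.8]
grip_width: 0.0546
gripper_force: 63.3
```

Call:
{"fn": "servo_tool", "kwargs": {
  "hand": [0.3, 0.3, 0.3, 0.3, 0.3, 0.3, 0.3, 0.3, 0.3],
  "delta_pos": [
    [0, 0, -0.1],
    [0, 0, -0.3],
    [0, 0, -0.5],
    [0, 0, -0.6],
    [0, 0, -0.6],
    [0, 0, -0.6],
    [0, 0, -0.6],
    [0, 0, -0.4],
    [0, 0, 0]
  ],
  "delta_rot": [
    [0, 0, 0],
    [0, 0, 0],
    [0, 0, 0],
    [0, 0, 0],
    [0, 0, 0],
    [0, 0, 0],
    [0, 0, 0],
    [0, 0, 0],
    [0, 0, 0]
  ]
}}

```text
clock: 5.95
tcp_pos: [0.5663, -0.2981, 0.2389]
eef_rot: [0.003, 0.272, 0.962, -0.0]
force: [-0.8, 0.4, -1.6]
grip_width: 0.0546
gripper_force: 63.2
```

Call:
{"fn": "servo_tool", "kwargs": {
  "hand": [0.3, 0.3, 0.3, 0.3, 0.3, 0.3, 0.3, 0.3, 0.3, 0.3, 0.3, 0.3],
  "delta_pos": [
    [0.15, 0.24, 0],
    [0.3, 0.5, 0],
    [0.4, 0.65, 0],
    [0.45, 0.73, 0],
    [0.45, 0.73, 0],
    [0.45, 0.73, 0],
    [0.45, 0.73, 0],
    [0.45, 0.73, 0],
    [0.4, 0.65, 0],
    [0.25, 0.4, 0],
    [0.15, 0.25, 0],
    [0, 0, 0]
  ],
  "delta_rot": [
    [0, 0, 0],
    [0, 0, 0],
    [0, 0, 0],
    [0, 0, 0],
    [0, 0, 0],
    [0, 0, 0],
    [0, 0, 0],
    [0, 0, 0],
    [0, 0, 0],
    [0, 0, 0],
    [0, 0, 0],
    [0, 0, 0]
  ]
}}

```text
clock: 7.45
tcp_pos: [0.5639, 0.1505, 0.2346]
eef_rot: [-0.001, 0.271, 0.963, -0.0]
force: [0.2, 0.2, -0.7]
grip_width: 0.0547
gripper_force: 63.2
```

```bash
python3 - <<'E'
from h import *
c=cap('wrist','w3'); np.savez('w3.npz',**c); s=state();print(s['clock'],s['tcp_pos'],s['eef_rot'])
E
```

```text
7.5 [0.56438168 0.14861243 0.23477064] [-4.88463311e-04  2.71769178e-01  9.62362114e-01 -6.60968268e-04]
```

View pics/w3.png

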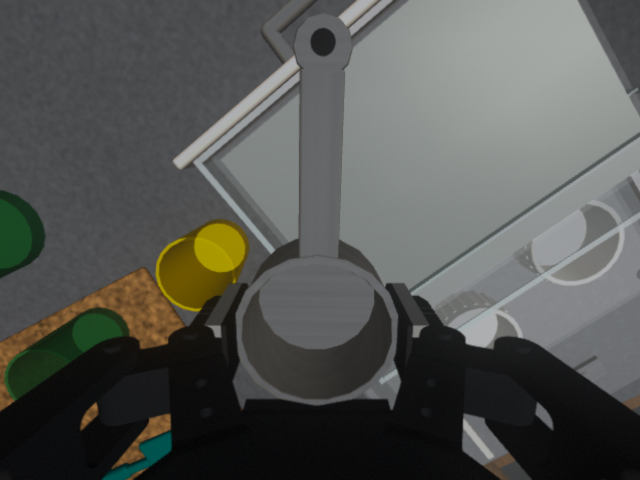

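The cup is held level, with its handle towards (323,40). The panel's top edge runs from its end (176,163) to about (387,0). The cabinet's top front edge runs (412,290)-(640,140).

```bash
python3 - <<'E'
from h import *
np.set_printoptions(precision=4,suppress=True)
c=dict(np.load('w3.npz'))
print('panel top',onz(c,[(174,163),(290,66),(345,20)],.144))
print('side wall top near corner',onz(c,[(197,166)],.138),'inner floor corner',onz(c,[(207,157)],.097))
print('cab top front',onz(c,[(412,290),(640,140)],.15))
g=cv2.cvtColor(c['pixels'],cv2.COLOR_BGR2GRAY)
p=onz(c,[(174,163),(345,20)],.144); v=p[1]-p[0]; print('yaw',np.arctan2(-v[0],v[1]))
si=dict(np.load('side.npz')); p=onz(si,[(241,437),(363,287)],.144);v=p[1]-p[0];print('side yaw',np.arctan2(v[0],-v[1]),np.linalg.norm(v))
# depth check of panel top: max height pixels around edge
print('dep',dep(si,[(300,364),(245,433)]))
E
```

```text
panel top [[0.4763 0.102  0.144 ]
 [0.467  0.1921 0.144 ]
 [0.4632 0.2308 0.144 ]]
side wall top near corner [[0.4844 0.1111 0.138 ]] inner floor corner [[0.4787 0.1086 0.097 ]]
cab top front [[0.6237 0.1877 0.15  ]
 [0.6085 0.3437 0.15  ]]
yaw 0.10088876967631617
side yaw 0.09863874279387384 0.27350661776884694
dep [[0.4559 0.2657 0.1424]
 [0.4436 0.3715 0.1441]]
```

Call:
{"fn": "servo_tool", "kwargs": {
  "hand": [0.3, 0.3, 0.3, 0.3, 0.3, 0.3, 0.3, 0.3, 0.3, 0.3, 0.3],
  "delta_pos": [
    [0.15, 0.17, 0],
    [0.25, 0.3, 0],
    [0.25, 0.3, 0],
    [0.15, 0.15, 0],
    [0.07, 0.08, 0],
    [0, 0, 0],
    [0, 0, 0],
    [0, 0, 0],
    [0, 0, 0.4],
    [0, 0, 0.4],
    [0, 0, 0]
  ],
  "delta_rot": [
    [0, 0, 0],
    [0, 0, 0],
    [0, 0, 0],
    [0, 0, 0],
    [0, 0, 0],
    [0, 0, 1],
    [0, 0, 1],
    [0, 0, 1],
    [0, 0, 0],
    [0, 0, 0],
    [0, 0, 0]
  ]
}}

```text
clock: 8.88
tcp_pos: [0.5509, 0.2258, 0.1856]
eef_rot: [-0.001, 0.413, 0.911, -0.002]
force: [-0.3, -0.3, 0.6]
grip_width: 0.0542
gripper_force: 63.3
```

```bash
python3 - <<'E'
from h import *
cc=cap('side'); c2=cap('scene'); w=cap('wrist')
cv2.imwrite('pics/a4.png',np.vstack([np.hstack([cc['pixels'][200:480,0:400],c2['pixels'][80:360,240:640]]),cv2.resize(w['pixels'],(400,300)).repeat(1,1) if 0 else np.hstack([cv2.resize(w['pixels'],(400,300)),np.zeros((300,400,3),np.uint8)])]))
np.savez('w4.npz',**w); s=state();print(s['clock'],s['tcp_pos'],s['eef_rot'])
E
```

```text
9.025 [0.55256616 0.22733326 0.18874635] [6.92769626e-04 4.13025007e-01 9.10719252e-01 5.54636399e-04]
```

View pics/a4.png

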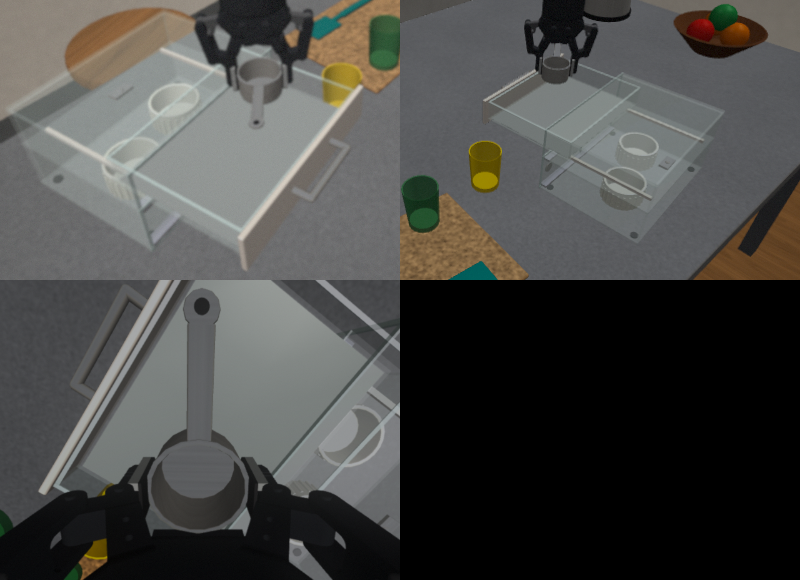

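Call:
{"fn": "servo_tool", "kwargs": {
  "hand": [0.3, 0.3, 0.3, 0.3, 0.3, 0.3, 0.3],
  "delta_pos": [
    [0, 0, 0.15],
    [0, 0, 0.3],
    [0, 0, 0.3],
    [0, 0, 0.3],
    [0, 0, 0.15],
    [0, 0, 0.05],
    [0, 0, 0]
  ],
  "delta_rot": [
    [0, 0, 0],
    [0, 0, 0],
    [0, 0, 0],
    [0, 0, 0],
    [0, 0, 0],
    [0, 0, 0],
    [0, 0, 0]
  ]
}}

```text
clock: 9.9
tcp_pos: [0.552, 0.2276, 0.1127]
eef_rot: [0.0, 0.413, 0.911, 0.0]
force: [-0.6, 1.2, -0.5]
grip_width: 0.0543
gripper_force: 63.3
```

Call:
{"fn": "servo_tool", "kwargs": {
  "hand": [0.3, 0.3, 0.3],
  "delta_pos": [
    [0, 0, 0.04],
    [0, 0, 0.04],
    [0, 0, 0]
  ],
  "delta_rot": [
    [0, 0, 0],
    [0, 0, 0],
    [0, 0, 0]
  ]
}}

```text
clock: 10.28
tcp_pos: [0.5517, 0.2274, 0.1077]
eef_rot: [0.0, 0.413, 0.911, -0.0]
force: [0.3, 0.2, 0.0]
grip_width: 0.0544
gripper_force: 63.3
```

Call:
{"fn": "servo_tool", "kwargs": {
  "hand": [0.3, 0.3, 0.3],
  "delta_pos": [
    [0, 0, 0.03],
    [0, 0, 0.03],
    [0, 0, 0]
  ],
  "delta_rot": [
    [0, 0, 0],
    [0, 0, 0],
    [0, 0, 0]
  ]
}}

```text
clock: 10.65
tcp_pos: [0.5516, 0.2274, 0.1039]
eef_rot: [-0.0, 0.413, 0.911, -0.0]
force: [-0.6, 0.6, -0.5]
grip_width: 0.0546
gripper_force: 63.3
```

Call:
{"fn": "servo_tool", "kwargs": {
  "hand": [0.3, 0.3, 0.3],
  "delta_pos": [
    [0, 0, 0.02],
    [0, 0, 0],
    [0, 0, 0]
  ],
  "delta_rot": [
    [0, 0, 0],
    [0, 0, 0],
    [0, 0, 0]
  ]
}}

```text
clock: 11.02
tcp_pos: [0.5518, 0.2275, 0.1029]
eef_rot: [0.0, 0.413, 0.911, -0.0]
force: [-0.1, -0.0, -1.1]
grip_width: 0.0546
gripper_force: 63.3
```

Call:
{"fn": "servo_tool", "kwargs": {
  "hand": [0.3, 0.3, 0.3],
  "delta_pos": [
    [0, 0, 0.02],
    [0, 0, 0],
    [0, 0, 0]
  ],
  "delta_rot": [
    [0, 0, 0],
    [0, 0, 0],
    [0, 0, 0]
  ]
}}

```text
clock: 11.4
tcp_pos: [0.5521, 0.2276, 0.1023]
eef_rot: [0.0, 0.413, 0.911, 0.0]
force: [-0.3, -0.7, 3.5]
grip_width: 0.0545
gripper_force: 63.6
```

Call:
{"fn": "servo_tool", "kwargs": {
  "hand": [0.3, 0.3, 0.3],
  "delta_pos": [
    [0, 0, 0.02],
    [0, 0, 0],
    [0, 0, 0]
  ],
  "delta_rot": [
    [0, 0, 0],
    [0, 0, 0],
    [0, 0, 0]
  ]
}}

```text
clock: 11.78
tcp_pos: [0.5529, 0.2277, 0.1022]
eef_rot: [0.001, 0.413, 0.911, 0.001]
force: [-1.4, -0.1, 7.9]
grip_width: 0.0544
gripper_force: 64.1
```

The force shows contact, and the TCP is at the height expected for it. I'll release gradually.

Call:
{"fn": "servo_tool", "kwargs": {
  "hand": [0.6, 0.65, 0.7, 0.75, 0.8, 0.8, 0.8, 0.8],
  "delta_pos": [
    [0, 0, 0],
    [0, 0, 0],
    [0, 0, 0],
    [0, 0, 0],
    [0, 0, 0],
    [0, 0, 0],
    [0, 0, 0],
    [0, 0, 0]
  ],
  "delta_rot": [
    [0, 0, 0],
    [0, 0, 0],
    [0, 0, 0],
    [0, 0, 0],
    [0, 0, 0],
    [0, 0, 0],
    [0, 0, 0],
    [0, 0, 0]
  ]
}}

```text
clock: 12.78
tcp_pos: [0.5518, 0.2274, 0.1005]
eef_rot: [0.0, 0.413, 0.911, -0.0]
force: [-0.0, -0.2, 0.0]
grip_width: 0.0682
gripper_force: 0.0
```

Call:
{"fn": "servo_tool", "kwargs": {
  "hand": [0.8, 0.8, 0.8, 0.8, 0.8, 0.8, 0.8, 0.8],
  "delta_pos": [
    [0, 0, -0.1],
    [0, 0, -0.2],
    [0, 0, -0.25],
    [0, 0, -0.4],
    [0, 0, -0.5],
    [0, 0, -0.5],
    [0, 0, -0.25],
    [0, 0, 0]
  ],
  "delta_rot": [
    [0, 0, 0],
    [0, 0, 0],
    [0, 0, 0],
    [0, 0, 0],
    [0, 0, 0],
    [0, 0, 0],
    [0, 0, 0],
    [0, 0, 0]
  ]
}}

```text
clock: 13.78
tcp_pos: [0.5524, 0.2278, 0.234]
eef_rot: [0.001, 0.413, 0.911, 0.001]
force: [0.1, 0.7, 0.0]
grip_width: 0.0679
gripper_force: 0.0
```

```bash
python3 - <<'E'
from h import *
w=cap('wrist','w5'); s=state();print(s['clock'],s['tcp_pos'],s['eef_rot'],s['joint_pos']); np.savez('w5.npz',**w)
E
```

```text
13.825 [0.55173455 0.22747449 0.23250705] [1.32014388e-04 4.12675150e-01 9.10878258e-01 5.07345250e-05] [-0.13064058  0.22727332 -0.35748553  1.57819813  0.08103394  1.35050189
  0.22262308]
```

View pics/w5.png

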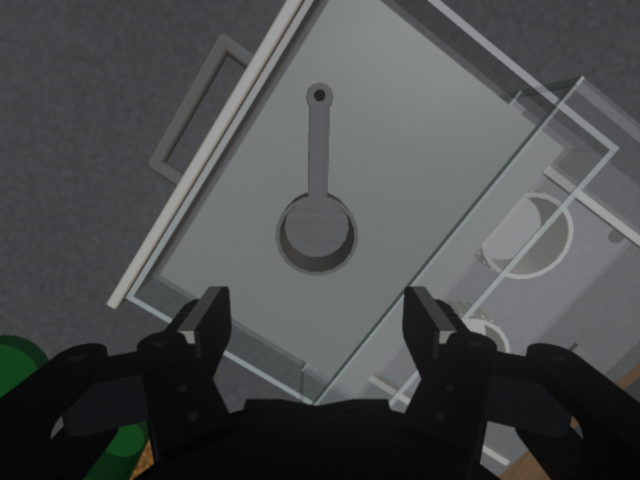

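The cup stands upright in the drawer, rim centred at (316,234). The bar handle runs (222,38)-(152,163).

```bash
python3 - <<'E'
from h import *
np.set_printoptions(precision=4,suppress=True)
c=dict(np.load('w5.npz'))
print('bar',onz(c,[(224,42),(155,162)],.119),'cup',onz(c,[(316,234)],.131),'panel',onz(c,[(108,303),(296,0)],.144))
print('cab front',onz(c,[(582,78),(315,405)],.15),'cab other',onz(c,[(618,148),(400,400)],.15),onz(c,[(618,148),(400,400)],.138))
E
```

```text
bar [[0.4294 0.2819 0.119 ]
 [0.4392 0.1929 0.119 ]] cup [[0.552  0.2291 0.131 ]] panel [[0.4763 0.1035 0.144 ]
 [0.4541 0.3239 0.144 ]]
cab front [[0.601  0.3984 0.15  ]
 [0.6312 0.1377 0.15  ]] cab other [[0.6472 0.3882 0.15  ]
 [0.6738 0.1806 0.15  ]] [[0.6545 0.3941 0.138 ]
 [0.6825 0.1756 0.138 ]]
```

Call:
{"fn": "servo_tool", "kwargs": {
  "hand": [0.5, 0.2, 0, 0, 0, 0, 0, 0],
  "delta_pos": [
    [0, 0, 0],
    [0, 0, 0],
    [0, 0, 0],
    [0, 0, 0],
    [0, 0, 0],
    [0, 0, 0],
    [0, 0, 0],
    [0, 0, 0]
  ],
  "delta_rot": [
    [0, 0, 0.9],
    [0, 0, 0.9],
    [0, 0, 0.9],
    [0, 0, 0.9],
    [0, 0, 0.9],
    [0, 0, 0.9],
    [0, 0, 0.8],
    [0, 0, 0]
  ]
}}

```text
clock: 14.82
tcp_pos: [0.5511, 0.2271, 0.2309]
eef_rot: [-0.001, 0.671, 0.742, -0.001]
force: [0.5, -0.5, 0.4]
grip_width: 0.0003
gripper_force: 0.0
```

Call:
{"fn": "servo_tool", "kwargs": {
  "hand": [0, 0, 0, 0, 0, 0, 0],
  "delta_pos": [
    [0.06, -0.3, 0],
    [0.06, -0.5, 0],
    [0.06, -0.55, 0],
    [0.06, -0.55, 0],
    [0.06, -0.5, 0],
    [0.06, -0.27, 0],
    [0, 0, 0]
  ],
  "delta_rot": [
    [0, 0, 0],
    [0, 0, 0],
    [0, 0, 0],
    [0, 0, 0],
    [0, 0, 0],
    [0, 0, 0],
    [0, 0, 0]
  ]
}}

```text
clock: 15.7
tcp_pos: [0.3898, 0.2332, 0.2325]
eef_rot: [0.0, 0.67, 0.742, 0.0]
force: [-0.2, -0.2, -0.0]
grip_width: 0.0004
gripper_force: 0.0
```

Call:
{"fn": "servo_tool", "kwargs": {
  "hand": [0, 0, 0, 0, 0, 0, 0],
  "delta_pos": [
    [0, 0, 0.2],
    [0, 0, 0.4],
    [0, 0, 0.45],
    [0, 0, 0.45],
    [0, 0, 0.4],
    [0, 0, 0.28],
    [0, 0, 0]
  ],
  "delta_rot": [
    [0, 0, 0],
    [0, 0, 0],
    [0, 0, 0],
    [0, 0, 0],
    [0, 0, 0],
    [0, 0, 0],
    [0, 0, 0]
  ]
}}

```text
clock: 16.58
tcp_pos: [0.3896, 0.2323, 0.1001]
eef_rot: [-0.001, 0.671, 0.741, -0.002]
force: [0.2, 1.0, 0.9]
grip_width: -0.0004
gripper_force: 0.0
```

Call:
{"fn": "servo_tool", "kwargs": {
  "hand": [0, 0, 0, 0, 0, 0, 0, 0],
  "delta_pos": [
    [0, 0.08, 0],
    [0, 0.08, 0],
    [0, 0.06, 0],
    [0, 0.05, 0],
    [0, 0.05, 0],
    [0, 0.05, 0],
    [0, 0.05, 0],
    [0, 0.05, 0]
  ],
  "delta_rot": [
    [0, 0, 0],
    [0, 0, 0],
    [0, 0, 0],
    [0, 0, 0],
    [0, 0, 0],
    [0, 0, 0],
    [0, 0, 0],
    [0, 0, 0]
  ]
}}

```text
clock: 17.58
tcp_pos: [0.418, 0.2358, 0.1016]
eef_rot: [-0.0, 0.671, 0.742, -0.0]
force: [-1.6, -1.1, 0.4]
grip_width: -0.0003
gripper_force: 0.7
```

Call:
{"fn": "servo_tool", "kwargs": {
  "hand": [0, 0, 0, 0, 0, 0, 0, 0],
  "delta_pos": [
    [0, 0.05, 0],
    [0, 0.06, 0],
    [0, 0.08, 0],
    [0, 0.1, 0],
    [0, 0.1, 0],
    [0, 0.1, 0],
    [0, 0.1, 0],
    [0, 0.1, 0]
  ],
  "delta_rot": [
    [0, 0, 0],
    [0, 0, 0],
    [0, 0, 0],
    [0, 0, 0],
    [0, 0, 0],
    [0, 0, 0],
    [0, 0, 0],
    [0, 0, 0]
  ]
}}

```text
clock: 18.58
tcp_pos: [0.4599, 0.24, 0.1017]
eef_rot: [-0.0, 0.671, 0.742, -0.0]
force: [-2.2, 0.7, 0.1]
grip_width: -0.0
gripper_force: 0.7
```

Call:
{"fn": "servo_tool", "kwargs": {
  "hand": [0, 0, 0, 0, 0, 0, 0, 0, 0, 0],
  "delta_pos": [
    [0, 0.1, 0],
    [0, 0.1, 0],
    [0, 0.1, 0],
    [0, 0.1, 0],
    [0, 0.1, 0],
    [0, 0.1, 0],
    [0, 0.1, 0],
    [0, 0.1, 0],
    [0, 0.1, 0],
    [0, 0.07, 0]
  ],
  "delta_rot": [
    [0, 0, 0],
    [0, 0, 0],
    [0, 0, 0],
    [0, 0, 0],
    [0, 0, 0],
    [0, 0, 0],
    [0, 0, 0],
    [0, 0, 0],
    [0, 0, 0],
    [0, 0, 0]
  ]
}}

```text
clock: 19.82
tcp_pos: [0.5179, 0.2457, 0.1017]
eef_rot: [0.0, 0.671, 0.742, 0.0]
force: [-1.6, 1.2, -0.3]
grip_width: 0.0
gripper_force: 0.7
```

Call:
{"fn": "servo_tool", "kwargs": {
  "hand": [0, 0, 0, 0],
  "delta_pos": [
    [0, 0.05, 0],
    [0, 0.05, 0],
    [0, 0.05, 0],
    [0, 0.05, 0]
  ],
  "delta_rot": [
    [0, 0, 0],
    [0, 0, 0],
    [0, 0, 0],
    [0, 0, 0]
  ]
}}

```text
clock: 20.32
tcp_pos: [0.5295, 0.247, 0.1017]
eef_rot: [0.0, 0.671, 0.742, -0.0]
force: [-1.0, 0.5, -0.2]
grip_width: -0.0001
gripper_force: 0.7
```

Call:
{"fn": "servo_tool", "kwargs": {
  "hand": [0, 0, 0, 0],
  "delta_pos": [
    [0, 0.05, 0],
    [0, 0.05, 0],
    [0, 0.04, 0],
    [0, 0.04, 0]
  ],
  "delta_rot": [
    [0, 0, 0],
    [0, 0, 0],
    [0, 0, 0],
    [0, 0, 0]
  ]
}}

```text
clock: 20.82
tcp_pos: [0.5402, 0.248, 0.1017]
eef_rot: [0.0, 0.671, 0.742, 0.0]
force: [-1.9, 0.9, 0.7]
grip_width: 0.0005
gripper_force: 0.7
```

Call:
{"fn": "servo_tool", "kwargs": {
  "hand": [0, 0, 0, 0],
  "delta_pos": [
    [0, 0.03, 0],
    [0, 0.03, 0],
    [0, 0.03, 0],
    [0, 0.03, 0]
  ],
  "delta_rot": [
    [0, 0, 0],
    [0, 0, 0],
    [0, 0, 0],
    [0, 0, 0]
  ]
}}

```text
clock: 21.32
tcp_pos: [0.5473, 0.2487, 0.1017]
eef_rot: [0.0, 0.671, 0.742, -0.0]
force: [-0.9, 0.9, 0.4]
grip_width: -0.0001
gripper_force: 0.6
```

Call:
{"fn": "servo_tool", "kwargs": {
  "hand": [0, 0, 0, 0],
  "delta_pos": [
    [0, 0.02, 0],
    [0, 0.02, 0],
    [0, 0.02, 0],
    [0, 0.02, 0]
  ],
  "delta_rot": [
    [0, 0, 0],
    [0, 0, 0],
    [0, 0, 0],
    [0, 0, 0]
  ]
}}

```text
clock: 21.82
tcp_pos: [0.5521, 0.2492, 0.1017]
eef_rot: [0.0, 0.671, 0.742, -0.0]
force: [-1.0, 0.4, -0.3]
grip_width: 0.0001
gripper_force: 0.6
```

Call:
{"fn": "servo_tool", "kwargs": {
  "hand": [0, 0, 0, 0],
  "delta_pos": [
    [0, 0.02, 0],
    [0, 0.02, 0],
    [0, 0.02, 0],
    [0, 0.02, 0]
  ],
  "delta_rot": [
    [0, 0, 0],
    [0, 0, 0],
    [0, 0, 0],
    [0, 0, 0]
  ]
}}

```text
clock: 22.32
tcp_pos: [0.5559, 0.2497, 0.1016]
eef_rot: [-0.001, 0.671, 0.742, -0.001]
force: [-5.4, -0.1, 3.5]
grip_width: -0.0
gripper_force: 2.8
```

Catch reached; continuing slowly.

Call:
{"fn": "servo_tool", "kwargs": {
  "hand": [0, 0, 0, 0],
  "delta_pos": [
    [0, 0.02, 0],
    [0, 0.02, 0],
    [0, 0.02, 0],
    [0, 0.02, 0]
  ],
  "delta_rot": [
    [0, 0, 0],
    [0, 0, 0],
    [0, 0, 0],
    [0, 0, 0]
  ]
}}

```text
clock: 22.82
tcp_pos: [0.5592, 0.25, 0.1016]
eef_rot: [-0.001, 0.671, 0.742, -0.002]
force: [-6.8, -1.8, 5.0]
grip_width: 0.0
gripper_force: 4.2
```

Call:
{"fn": "servo_tool", "kwargs": {
  "hand": [0, 0, 0, 0],
  "delta_pos": [
    [0, 0.02, 0],
    [0, 0.02, 0],
    [0, 0.02, 0],
    [0, 0.02, 0]
  ],
  "delta_rot": [
    [0, 0, 0],
    [0, 0, 0],
    [0, 0, 0],
    [0, 0, 0]
  ]
}}

```text
clock: 23.32
tcp_pos: [0.5672, 0.2505, 0.1018]
eef_rot: [0.001, 0.671, 0.741, 0.001]
force: [-1.4, 1.0, 0.5]
grip_width: -0.0002
gripper_force: 0.2
```

Call:
{"fn": "servo_tool", "kwargs": {
  "hand": [0, 0, 0, 0],
  "delta_pos": [
    [0, 0.02, 0],
    [0, 0.02, 0],
    [0, 0.02, 0],
    [0, 0, 0]
  ],
  "delta_rot": [
    [0, 0, 0],
    [0, 0, 0],
    [0, 0, 0],
    [0, 0, 0]
  ]
}}

```text
clock: 23.82
tcp_pos: [0.5676, 0.2505, 0.1017]
eef_rot: [-0.001, 0.671, 0.742, -0.002]
force: [-9.0, -2.3, 6.0]
grip_width: 0.0
gripper_force: 4.8
```

Call:
{"fn": "servo_tool", "kwargs": {
  "hand": [0, 0, 0, 0],
  "delta_pos": [
    [0, 0.02, 0],
    [0, 0.02, 0],
    [0, 0, 0],
    [0, 0, 0]
  ],
  "delta_rot": [
    [0, 0, 0],
    [0, 0, 0],
    [0, 0, 0],
    [0, 0, 0]
  ]
}}

```text
clock: 24.32
tcp_pos: [0.5677, 0.2505, 0.1016]
eef_rot: [-0.002, 0.671, 0.742, -0.005]
force: [-14.5, -4.1, 10.2]
grip_width: -0.0001
gripper_force: 8.0
```

The drawer is against its stop: the force rises and nothing moves. I'll back off, then up and clear.

Call:
{"fn": "servo_tool", "kwargs": {
  "hand": [0, 0, 0, 0, 0, 0, 0, 0, 0, 0, 0],
  "delta_pos": [
    [0, -0.1, 0],
    [0, -0.2, 0],
    [0, -0.3, 0],
    [0, -0.3, 0],
    [0, -0.3, 0],
    [0, 0, -0.3],
    [0, 0, -0.5],
    [0, 0, -0.5],
    [0, 0, -0.5],
    [0, 0, -0.3],
    [0, 0, 0]
  ],
  "delta_rot": [
    [0, 0, 0],
    [0, 0, 0],
    [0, 0, 0],
    [0, 0, 0],
    [0, 0, 0],
    [0, 0, 0],
    [0, 0, 0],
    [0, 0, 0],
    [0, 0, 0],
    [0, 0, 0],
    [0, 0, 0]
  ]
}}

```text
clock: 25.7
tcp_pos: [0.502, 0.2445, 0.2296]
eef_rot: [0.001, 0.671, 0.741, 0.002]
force: [-0.3, -0.7, -1.1]
grip_width: -0.0003
gripper_force: 0.0
```

```bash
python3 - <<'E'
from h import *
a=cap('side'); b=cap('scene'); s=state();print(s['clock'],s['tcp_pos'],s['force'])
cv2.imwrite('pics/fin.png',np.hstack([a['pixels'][80:480,0:400],b['pixels'][80:480,160:560]]))
E
```

```text
25.8 [0.50053252 0.24379422 0.22698385] [ 0.07373729  0.25557622 -0.3246734 ]
```

View pics/fin.png

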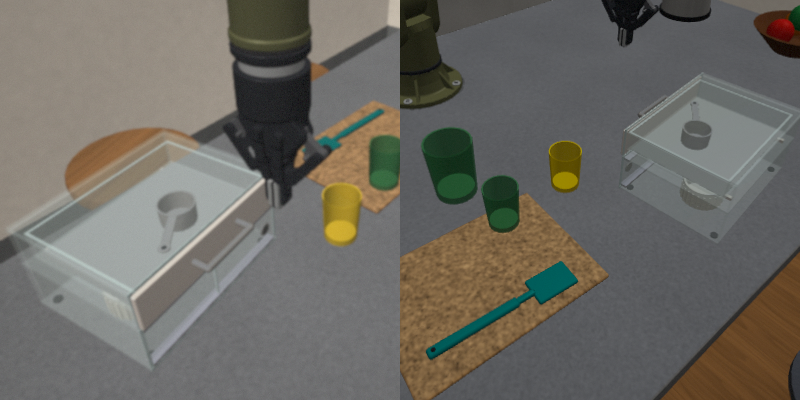

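The drawer panel is flush with the cabinet front and the cup stands upright inside (177,210 in the left half). The tumbler and spatula are untouched, and the door is shut.

```bash
python3 -c "
from workcell import r
print(r.finish_job())"
```

```text
the job is handed in; nothing more can be done
None
```

The cup is standing upright in the top drawer and the drawer is pushed home past its catch to its stop. The tumbler and spatula were left on the trivet, the door is shut, and the job was handed in at about 26 s.

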